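# Hold the paddle board under the tap for rinsing

### The arm

A 6-joint arm with a two-finger parallel gripper is mounted at the origin on the work surface. World frame = base frame: x ahead of the robot, y to its left, z up, the work surface at z = 0. Lengths are in m, angles in rad, forces in N, time in s.
With the tool pointing down it reaches from about 0.25 to 0.85 m from the base axis. Payload 12.5 kg.
Tool frame: the origin (TCP) lies on the front face of the gripper's body, between the roots of the fingers; the fingertips stand 84 mm ahead of it and the grasp point (between the pads) lies 65 mm ahead of it; z points along the fingers, y is the direction in which the jaws open and shut (so a half turn about z gives the same grasp; the last joint's range is limited). The gripper opens to 93 mm and grips with 3 to 60 N. Pads are 15 mm wide; open, the fingers measure 128 mm over their backs; the gripper's body (75 mm by 188 mm) begins 65 mm behind the grasp point.
Start: joints at [1.114, 0.351, 1.652, -0, 1.139, -0.085], TCP at [0.2, 0.512, 0.303] pointing down, gripper open.
Joint ranges: [-2.75, 2.75], [-0.79, 2.1], [0.01, 2.65], [-1.57, 4.71], [0.07, 3.14], [-2.87, 2.87]. Speed limits (rad/s): [2.22, 2.22, 2.79, 3.14, 3.14, 3.14].

### API

Orientations are given as a unit quaternion [w, x, y, z].
In Python, from plant import arm gives the robot as it stands.
- The arm moves only by the shell command python3 -m pendant 'ROWS'. ROWS is JSON, a list of rows, each a list of 7 numbers: the turn, a rotation vector about the world's x, y, z in degrees, then the shift along the world's x, y, z in m, then the finger opening in m, from 0 to 0.093. In form: [[wx, wy, wz, x, y, z, jaw], ...]. A call has 1 to 8 rows; each row is the pose to reach, as a shift and turn from the pose measured when the call began; what a row does not reach only later rows make up. A row lasts 1/12 s, in which the tool goes at most 41.7 mm and 7.16 degrees, less where a joint would pass 70% of its speed; a pose out of reach is approached as far as the arm can. A call with a gripper value outside its range is refused whole. The fingers move at their own pace and stop on an object; the grip force is fixed at half the most. Time passes only in rows, so rows that repeat a pose let the fingers close. It gives the time, the measured TCP pose, the force and the opening at its end, in the units of the state.
- arm.get_obs(): the state, without advancing time (a new reading comes with each control period).
- arm.get_image(name): name is "scene" or "top" or "wrist"; returns (picture, depth): 420x560x3 uint8, red, green, blue; 420x560 float32, m along the optical axis (not along the pixel's ray), 0 where there is no reading.
- arm.get_calibration(name): a dict with "vertical_fov" (degrees; the focal length in pixels is half the picture's height over the tangent of half this angle, whatever the lens; pixels are square), "cx", "cy" (the principal point, pixels), "dist" ([k1, k2, p1, p2, k3] as OpenCV has them; the pictures are not rectified), "rvec" (rotation vector, rad) and "tvec" (3), from world to camera coordinates, as OpenCV has them; the wrist camera has in their place "T_tool_cam" (4x4, takes a point from camera to tool coordinates, whose origin is the TCP and whose axes are the flange's). Camera axes: x right, y down, z forward; pixel columns grow to the right and rows downward; lengths in m; the calibration is good to about 2 mm. A picture is of the moment at which its call begins: read the wrist's pose just before it. get_calibration takes no time and is no camera call.
- arm.job_done(): hands the job in, once; it reports no verdict.
The state is a dict: "time": time; "joint_pos": joint angles; "joint_velocities": joint speeds; "joint_torque": joint torques, N m; "eef_pos": TCP position; "tcp_rot": TCP orientation; "contact_force": force on the tool from outside, world axes, zero at the start; "ft_torque": the same for the moment, N m; "gripper_width": opening from 0.0 (shut) to 1.0 (fully open).
Only numpy, scipy, OpenCV 4.12 (cv2) and the standard library are available. Lean on these libraries where they do the work, as an engineer would, in place of code of your own. Each camera call takes 0.05 s, during which the arm holds its last target.

### The job

Take the wooden paddle board by its handle, draw it straight up out of the board stand, and hold it ready for rinsing: handle end uppermost, sloping about halfway between upright and flat, level from side to side, the middle of its blade directly beneath the tap's outlet and its lower end over the sink bowl. Finish while holding it there, still, the whole board above worktop level and touching neither tap nor sink. Leave the spout pointing where it does, and the other boards and things about the sink as they stand.

Things in the scene. Friction and masses are not known exactly. Their poses are not given: they have to be found in the camera images.
- paddle: paddle board, plain brown wood, 14 mm thick, 0.16 to 0.25 kg: blade 140 wide, 150 long, and a straight handle 36 wide, 75 long in the middle of its upper edge; 225 in all. Loose; stands upright in any one of the stand's three slots, handle up. Origin: middle of the foot edge. Axes: x through the thickness, y across, z from foot to handle end. Centre of mass about 83 up z
- paddle_grip (a point): point in the upper half of the paddle board's handle, 198 along z from the foot edge: take it here, fingers on the two flat faces, 14 mm apart
- paddle_mid (a point): centre of the paddle board's blade, 75 along z from the foot edge (midway through the thickness)
- paddle_foot (a point): middle of the paddle board's foot edge, which becomes the lower end (= its origin)
- stand: fixed board stand: bamboo base 180 x 158 x 12 high with bent steel rod hoops, tops 72 above the worktop. Three slots 20 wide run along its x axis at y = -48, 0 and 48; boards stand on the base, 12 above the worktop, and come out straight upwards. Origin: centre of its underside. Position and yaw vary
- board_big: plain rectangular wooden board without a handle, 240 x 130 high x 15 thick, on edge in another slot of the stand, its top 142 above the worktop. Origin: middle of its foot edge
- board_plain: plain rectangular white plastic board without a handle, 210 x 115 high x 15 thick, on edge in the remaining slot, its top 127 above the worktop. Origin: middle of its foot edge
- sink: stainless sink bowl let into the worktop, 320 (x) by 400 (y) inside, walls upright, 170 deep. Origin: centre of its mouth at worktop height; x and y along the world's. It does not move
- tap: steel mixer tap on the worktop beyond the bowl; its gooseneck spout swivels stiffly about the tap's upright axis and starts up to 26 degrees either side of straight towards the robot. Its pipe, 21 thick, rises from the axis to 369 above the worktop and comes down 220 from the axis. Origin: centre of the foot
- tap_outlet (a point): the tap's outlet: centre of the lower end of the spout, 224 above the worktop, pointing straight down, 27 in diameter
- worktop: the worktop, its upper face at z = 0. Origin: a point of that face, under the sink's middle
- mug: white mug, 82 across, 92 high, standing at the sink's near left corner. Origin: centre of its foot
- tumbler: glass tumbler, 72 across, 110 high, standing left of the sink. Origin: centre of its foot
- soap: pump bottle of washing-up soap, 70 across, 199 high, left of the sink, farther from the robot. Origin: centre of its foot
- cleaner: small white bottle with a pointed nozzle, 44 across, 148 high, beyond the sink at the right. Origin: centre of its foot
- brush: washing-up brush lying beyond the stand, 225 long, 45 wide, 32 high. Origin: about the middle of its length, on the worktop
- steel_bowl: steel bowl, 200 across, 80 high, standing on the floor of the sink, wholly below the worktop. Origin: centre of its foot
There are look-alikes about, which are no part of the job. What is shaped like the paddle but green is not meant.

How it is judged:
By the outcome, as a careful person would: the job done as asked, in the order asked, and still so for the second after the job is handed in, while the arm keeps its last pose, push and grip.
It also fails if it takes over 38 s, if anything falls off the work surface, if the arm or the gripper's body presses on something with over 40 N, if the wrist force passes 120 N, or if a joint passes its speed limit or range.

## Working session

There is one attempt and no reset: what is moved stays moved. The work goes in short steps, Python scripts to look and compute and a shell command to move; the robot and the scene stay as the last step left them, time stands still between calls to the robot, and variables do not carry over. Pictures are saved under pics/ and viewed, and the job is handed in when it is done.

```bash
mkdir -p pics; ls; cat > h.py <<'E'
import numpy as np,cv2
from plant import arm
from scipy.spatial.transform import Rotation as R
def cal(n):
    c=arm.get_calibration(n); f=210/np.tan(np.radians(c["vertical_fov"])/2)
    K=np.array([[f,0,c["cx"]],[0,f,c["cy"]],[0,0,1]]); D=np.array(c["dist"],float)
    if "rvec" in c:
        Rm=cv2.Rodrigues(np.array(c["rvec"],float))[0]; t=np.array(c["tvec"],float).ravel()
        return K,D,Rm.T,-Rm.T@t   # cam->world
    T=np.array(c["T_tool_cam"]); o=arm.get_obs(); q=o["tcp_rot"]
    Rt=R.from_quat([q[1],q[2],q[3],q[0]]).as_matrix()
    return K,D,Rt@T[:3,:3],Rt@T[:3,3]+np.array(o["eef_pos"])
def rays(C,px):
    K,D,Rw,p=C; u=cv2.undistortPoints(np.array(px,float).reshape(-1,1,2),K,D).reshape(-1,2)
    return np.c_[u,np.ones(len(u))]@Rw.T
def onz(C,px,z):
    d=rays(C,px); return C[3]+d*((z-C[3][2])/d[:,2])[:,None]
def ondepth(C,px,dep):
    return C[3]+rays(C,px)*np.array(dep).reshape(-1,1)
def snap(n,tag):
    C=cal(n); im,d=arm.get_image(n); cv2.imwrite(f"pics/{tag}.png",im[:,:,::-1]); np.savez(f"{tag}.npz",im=im,d=d,K=C[0],D=C[1],R=C[2],p=C[3]); return C,im,d
def load(tag):
    z=np.load(f"{tag}.npz"); return (z["K"],z["D"],z["R"],z["p"]),z["im"],z["d"]
def cloud(tag):
    C,im,d=load(tag); v,u=np.mgrid[:420,:560]
    P=ondepth(C,np.c_[u.ravel(),v.ravel()],d.ravel()).reshape(420,560,3); P[d<=0]=np.nan
    return P,im
E
python3 - <<'E'
from h import *
for n in ["scene","top","wrist"]:
    C,im,d=snap(n,n+"0"); print(n,C[3],C[2][:,2],(d>0).mean())
print(arm.get_obs())
E
```

```text
pics
scene [0.9990479  0.61023921 1.16367332] [-0.33079847 -0.44363947 -0.8329204 ] 0.9960586734693877
top [0.44336186 0.0649989  1.01696969] [ 0.09037979 -0.01657898 -0.99576937] 0.995969387755102
wrist [0.12827398 0.53990808 0.38512155] [ 0.25999622 -0.10227821 -0.96017766] 0.9959948979591837
{'time': 0.15, 'joint_pos': array([ 1.11439956e+00,  3.51099589e-01,  1.65223166e+00, -9.60246111e-06,
        1.13909767e+00, -8.45621271e-02]), 'joint_velocities': array([ 0.00018867,  0.0004977 , -0.00131566,  0.00166669, -0.0001536 ,
        0.00057653]), 'joint_torque': array([ 8.17335531e-04, -4.97452033e+01, -2.85342693e+01,  6.98943925e-02,
        2.45555170e-02, -3.22361529e-05]), 'eef_pos': array([0.19971038, 0.51227394, 0.30234939]), 'tcp_rot': array([-1.07520559e-04,  1.84846129e-01,  9.82767385e-01, -4.04094183e-04]), 'contact_force': array([-0.41061425, -0.17583403, -0.68846818]), 'ft_torque': array([0.04347555, 0.04476806, 0.01364275]), 'gripper_width': 1.000391734914739}
```

View pics/scene0.png

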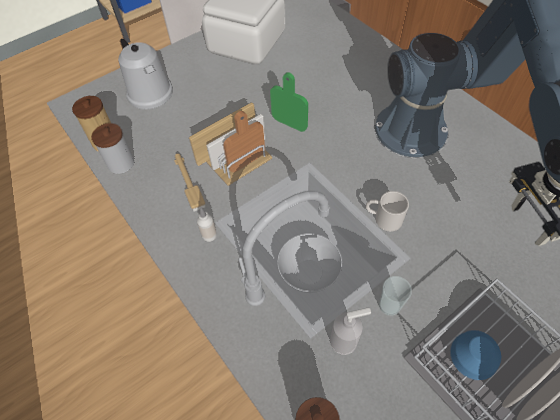

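View pics/top0.png

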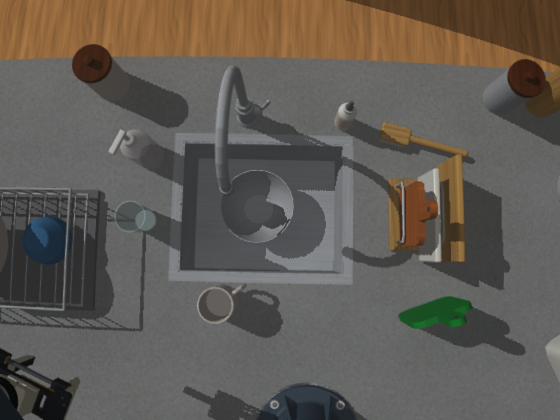

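View pics/wrist0.png

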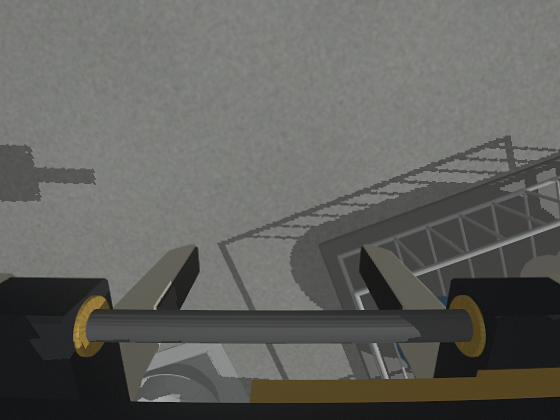

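The paddle (brown, handle up) stands in the stand's slot nearest the sink: scene image near (243,140), top image near (412,215), with its handle at about (430,208). The green look-alike lies nearer the robot. The outlet is near (226,188) in the top view and (322,205) in the scene view.

```bash
cat > m.py <<'E'
from h import *
for t in ["top0","scene0"]:
    P,im=cloud(t); hsv=cv2.cvtColor(im,cv2.COLOR_RGB2HSV)
    box=(P[...,0]>.3)&(P[...,0]<.75)&(P[...,1]<-.1)&(P[...,1]>-.5)&(P[...,2]>.03)
    h,s,v=[hsv[...,i].astype(int) for i in range(3)]
    pad=box&(h<14)&(s>120)
    pts=P[pad]; print(t,len(pts),pts.min(0),pts.max(0), np.median(hsv[pad],0))
    for lo,hi in [(.03,.07),(.07,.11),(.11,.15),(.15,.17),(.175,.21),(.21,.232),(.232,.245)]:
        q=pts[(pts[:,2]>lo)&(pts[:,2]<hi)]
        if len(q)>3: print(lo,len(q),"mean",q.mean(0).round(4),"x",np.percentile(q[:,0],[2,98]).round(4),"y",np.percentile(q[:,1],[2,98]).round(4))
    cv2.imwrite(f"pics/mask_{t}.png",pad.astype(np.uint8)*255)
    # tap
    tb=(P[...,0]>.3)&(P[...,0]<.85)&(P[...,1]<.3)&(P[...,1]>-.15)&(P[...,2]>.2)
    q=P[tb]; print("tap",len(q),q.min(0),q.max(0))
    for lo,hi in [(.2,.23),(.23,.27),(.27,.32),(.32,.36),(.36,.4)]:
        g=q[(q[:,2]>lo)&(q[:,2]<hi)]
        if len(g): print(lo,len(g),g.mean(0).round(4),g.min(0).round(3),g.max(0).round(3))
E
python3 m.py
```

```text
top0 1448 [ 0.46398486 -0.26756667  0.03008126] [ 0.60444419 -0.21793119  0.24009432] [ 11. 174. 112.]
0.03 67 mean [ 0.5284 -0.2239  0.0576] x [0.4662 0.5988] y [-0.2672 -0.2193]
0.07 325 mean [ 0.5321 -0.2207  0.0898] x [0.4675 0.6001] y [-0.222  -0.2192]
0.11 382 mean [ 0.5336 -0.2208  0.1302] x [0.4667 0.602 ] y [-0.2225 -0.2195]
0.15 372 mean [ 0.5331 -0.2248  0.1603] x [0.4708 0.5975] y [-0.2326 -0.22  ]
0.175 90 mean [ 0.5341 -0.2204  0.1923] x [0.5166 0.5522] y [-0.2234 -0.2185]
0.21 93 mean [ 0.5326 -0.2218  0.2223] x [0.5165 0.5518] y [-0.2315 -0.2182]
0.232 104 mean [ 0.5347 -0.2256  0.2358] x [0.5215 0.547 ] y [-0.2325 -0.2196]
tap 1774 [0.55148249 0.15234283 0.20002096] [0.78846748 0.18773177 0.37096877]
0.2 62 [0.7519 0.1616 0.2158] [0.552 0.152 0.2  ] [0.784 0.179 0.23 ]
0.23 166 [0.6476 0.1665 0.25  ] [0.551 0.153 0.23 ] [0.785 0.188 0.27 ]
0.27 272 [0.6145 0.17   0.2998] [0.557 0.153 0.27 ] [0.788 0.186 0.32 ]
0.32 760 [0.658  0.1687 0.3453] [0.578 0.154 0.32 ] [0.769 0.184 0.36 ]
0.36 514 [0.6732 0.1688 0.3648] [0.629 0.158 0.36 ] [0.717 0.18  0.371]
scene0 1219 [ 0
[... 367 characters left out ...]
4757 0.5989] y [-0.2343 -0.2184]
0.175 93 mean [ 0.5362 -0.222   0.192 ] x [0.519 0.554] y [-0.2255 -0.2183]
0.21 51 mean [ 0.5397 -0.2233  0.2222] x [0.5195 0.5519] y [-0.2317 -0.2187]
0.232 30 mean [ 0.5365 -0.2264  0.2358] x [0.5267 0.5463] y [-0.234  -0.2192]
tap 1291 [0.55459786 0.15523823 0.20043206] [0.79635522 0.18894855 0.37029774]
0.2 68 [0.7443 0.1722 0.2187] [0.561 0.161 0.2  ] [0.796 0.188 0.23 ]
0.23 179 [0.6675 0.1759 0.2499] [0.555 0.16  0.23 ] [0.796 0.189 0.27 ]
0.27 266 [0.7084 0.1729 0.2981] [0.561 0.156 0.27 ] [0.793 0.186 0.32 ]
0.32 539 [0.6904 0.1728 0.3451] [0.583 0.155 0.32 ] [0.77  0.184 0.36 ]
0.36 239 [0.6766 0.1706 0.3639] [0.633 0.16  0.36 ] [0.716 0.18  0.37 ]
```

```bash
python3 - <<'E'
import cv2
a=cv2.imread("pics/top0.png")[120:280,360:500]; b=cv2.imread("pics/scene0.png")[90:250,170:350]
cv2.imwrite("pics/z1.png",cv2.resize(a,None,fx=3.7,fy=3.7,interpolation=2));cv2.imwrite("pics/z2.png",cv2.resize(b,None,fx=3.7,fy=3.7,interpolation=2))
E
```

```text
(no output)
```

View pics/z1.png

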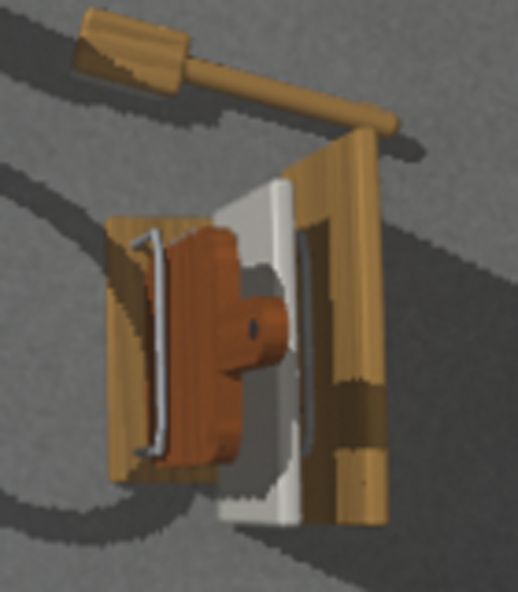

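View pics/z2.png

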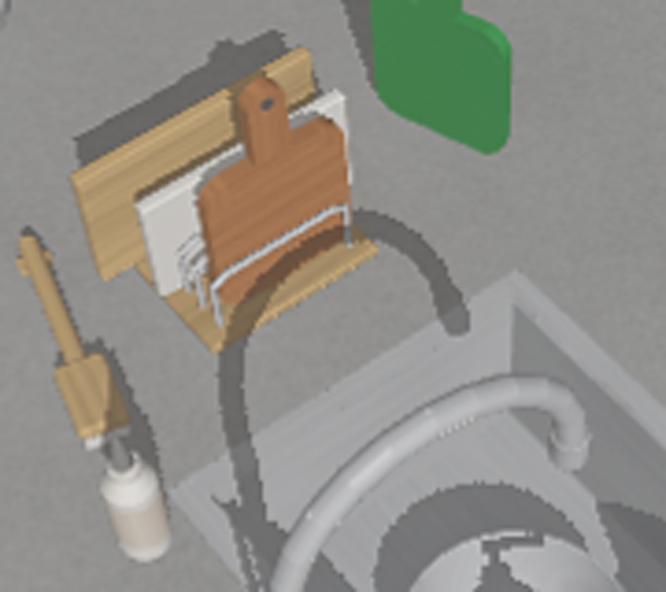

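```bash
cat > m2.py <<'E'
from h import *
print([a for a in dir(arm) if a[0]!='_'])
for t in ["top0","scene0"]:
    P,im=cloud(t); hsv=cv2.cvtColor(im,cv2.COLOR_RGB2HSV); h,s,v=[hsv[...,i].astype(int) for i in range(3)]
    pad=(P[...,0]>.4)&(P[...,0]<.65)&(P[...,1]<-.1)&(P[...,1]>-.228)&(P[...,2]>.08)&(P[...,2]<.23)&(h<15)&(s>90)
    q=P[pad]; A=np.c_[q[:,0],q[:,2],np.ones(len(q))]
    c=np.linalg.lstsq(A,q[:,1],rcond=None)[0]; r=q[:,1]-A@c
    k=abs(r)<.003; c=np.linalg.lstsq(A[k],q[k,1],rcond=None)[0]; print(t,"face y=ax+bz+c",c,"at .535,.21:",c@[.535,.21,1],"yaw deg",np.degrees(np.arctan(c[0])))
    # tops of other boards
    for nm,lo,hi in [("white",.119,.1285),("big",.1345,.1435)]:
        g=P[(P[...,0]>.35)&(P[...,0]<.72)&(P[...,1]<-.245)&(P[...,1]>-.4)&(P[...,2]>lo)&(P[...,2]<hi)]
        if nm=="white": g=g[(g[:,1]>-.3)]
        else: g=g[g[:,1]<-.3]
        if len(g): print(nm,len(g),np.percentile(g,[3,97],axis=0).round(4).tolist())
    # spout near outlet
    for lo,hi in [(.224,.232),(.232,.24),(.24,.25),(.25,.27)]:
        g=P[(P[...,0]>.5)&(P[...,0]<.62)&(P[...,1]>.1)&(P[...,1]<.25)&(P[...,2]>lo)&(P[...,2]<hi)]
        if len(g): print("out",lo,len(g),g.min(0).round(4),g.max(0).round(4))
    # sink mouth: below -0.02
    g=P[(P[...,0]>.2)&(P[...,0]<.85)&(P[...,1]>-.2)&(P[...,1]<.4)&(P[...,2]<-.01)]
    print("bowl",np.nanmin(g,0).round(3),np.nanmax(g,0).round(3))
    for z in (.33,.35): 
        g=P[(P[...,0]>.5)&(P[...,0]<.85)&(P[...,1]>.1)&(P[...,1]<.25)&(P[...,2]>z)]; 
        vx=np.cov(g[:,:2].T); w,V=np.linalg.eigh(vx); print("spout dir",V[:,1],g.mean(0))
E
python3 m2.py
```

```text
['IKError', 'get_calibration', 'get_image', 'get_obs', 'job_done']
top0 face y=ax+bz+c [ 1.02618796e-02 -6.12133364e-05 -2.26205408e-01] at .535,.21: -0.2207281570848193 yaw deg 0.587941753487093
white 459 [[0.4349, -0.2825, 0.1204], [0.6312, -0.2666, 0.1284]]
big 577 [[0.4377, -0.3295, 0.1352], [0.6606, -0.3145, 0.1434]]
out 0.224 9 [0.5515 0.1639 0.2267] [0.5716 0.1794 0.2315]
out 0.232 8 [0.5523 0.1633 0.2328] [0.5684 0.1838 0.2391]
out 0.24 28 [0.5519 0.1626 0.2404] [0.5739 0.1863 0.2499]
out 0.25 60 [0.5524 0.163  0.25  ] [0.5716 0.1877 0.2699]
bowl [ 0.393 -0.081 -0.178] [ 0.717  0.321 -0.01 ]
spout dir [-0.99792062  0.06445497] [0.66649186 0.16863439 0.35535526]
spout dir [-0.99821661  0.0596959 ] [0.67128835 0.16845783 0.36106268]
scene0 face y=ax+bz+c [ 0.01032587 -0.00606482 -0.22672147] at .535,.21: -0.2224707381697012 yaw deg 0.5916079163173376
white 206 [[0.4358, -0.2835, 0.1199], [0.6361, -0.2669, 0.1278]]
big 276 [[0.4382, -0.3317, 0.1351], [0.6636, -0.315, 0.1434]]
out 0.224 18 [0.5614 0.1674 0.2253] [0.5791 0.1876 0.2314]
out 0.232 20 [0.5613 0.166  0.2329] [0.5786 0.1879 0.24  ]
out 0.24 37 [0.5556 0.1655 0.2404] [0.58   0.1889 0.2495]
out 0.25 39 [0.5546 0.1703 0.2501] [0.5788 0.1852 0.2696]
bowl [ 0.391 -0.086 -0.182] [ 0.794  0.315 -0.01 ]
spout dir [-0.99779131  0.06642666] [0.68397909 0.17204571 0.35335576]
spout dir [-0.99782203  0.06596358] [0.68019179 0.17176789 0.35951925]
```

```bash
python3 - <<'E'
import cv2
a=cv2.imread("pics/top0.png")[150:230,180:290]; b=cv2.imread("pics/scene0.png")[180:240,290:370]
cv2.imwrite("pics/z3.png",cv2.resize(a,None,fx=6,fy=6,interpolation=2));cv2.imwrite("pics/z4.png",cv2.resize(b,None,fx=8,fy=8,interpolation=2))
E
```

```text
(no output)
```

View pics/z3.png

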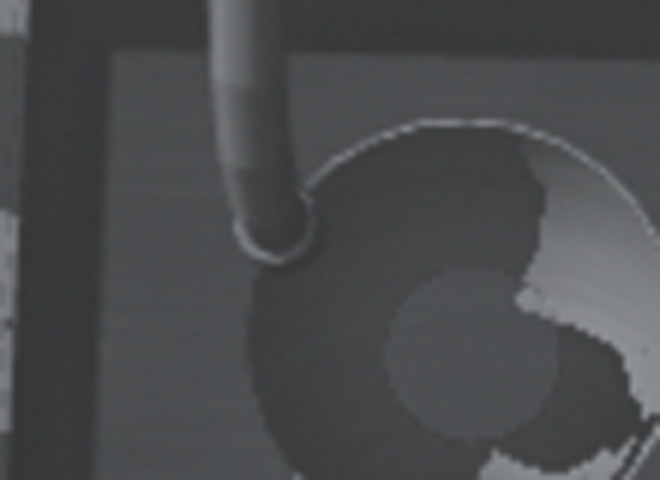

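View pics/z4.png

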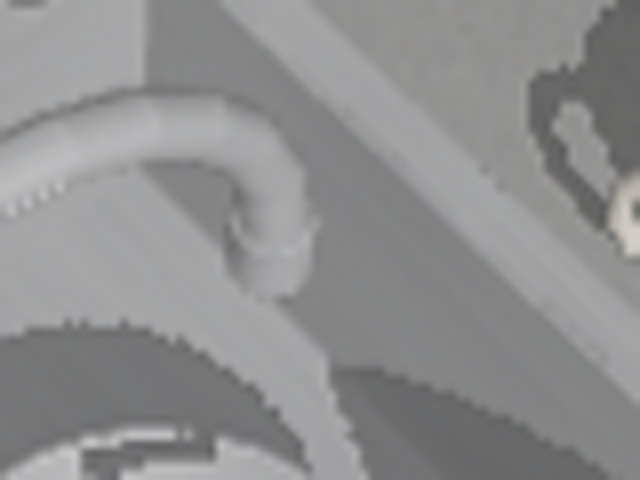

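Measured so far:

| Item | Position (m) | Check |
|---|---|---|
| Paddle grip point | (0.5355, -0.228, 0.21) | Width and height match those given; yaw about 0.6° |
| Tap outlet | (0.566, 0.176, 0.224) | Both views agree to 2–3 mm |
| Sink bowl | x 0.395–0.715, y -0.08 to 0.32 | Matches the 320 × 400 size |

Next I move above the handle.

```bash
python3 -m pendant '[[0,0,3,0.016,-0.035,0.01,0.093],[0,0,6,0.032,-0.07,0.02,0.093],[0,0,9,0.048,-0.105,0.03,0.093],[0,0,12,0.064,-0.14,0.04,0.093],[0,0,15,0.08,-0.175,0.05,0.093],[0,0,18,0.096,-0.21,0.06,0.093],[0,0,20,0.112,-0.245,0.07,0.093],[0,0,21.9,0.128,-0.28,0.08,0.093]]'
```

```text
time: 0.82
eef_pos: [0.3278, 0.2305, 0.3828]
tcp_rot: [0.0, -0.006, 1.0, -0.0]
contact_force: [0.1, -0.3, -0.3]
gripper_width: 1.0
```

```bash
python3 -m pendant '[[0,0,0,0.016,-0.037,0,0.093],[0,0,0,0.032,-0.074,0,0.093],[0,0,0,0.048,-0.111,0,0.093],[0,0,0,0.064,-0.148,0,0.093],[0,0,0,0.08,-0.185,0,0.093],[0,0,0,0.096,-0.222,0,0.093],[0,0,0,0.112,-0.259,0,0.093],[0,0,0,0.128,-0.296,0,0.093]]' && python3 -m pendant '[[0,0,0,0.018,-0.036,0,0.093],[0,0,0,0.036,-0.072,0,0.093],[0,0,0,0.054,-0.108,0,0.093],[0,0,0,0.072,-0.144,0,0.093],[0,0,0,0.08,-0.161,-0.01,0.093],[0,0,0,0.08,-0.162,-0.02,0.093],[0,0,0,0.08,-0.162,-0.02,0.093]]' && python3 - <<'E'
from h import *
print(arm.get_obs()["joint_pos"]); snap("wrist","w1"); snap("top","t1")
E
```

```text
time: 1.48
eef_pos: [0.456, -0.0677, 0.3828]
tcp_rot: [0.0, -0.006, 1.0, -0.0]
contact_force: [0.7, 0.5, -0.4]
gripper_width: 1.003
time: 2.07
eef_pos: [0.5354, -0.23, 0.36]
tcp_rot: [-0.002, -0.005, 1.0, 0.001]
contact_force: [0.1, 0.6, -0.8]
gripper_width: 0.996
[-4.85439975e-01  3.61793012e-01  1.49107585e+00 -4.66605768e-04
  1.29257201e+00 -2.06705549e+00]
```

View pics/w1.png

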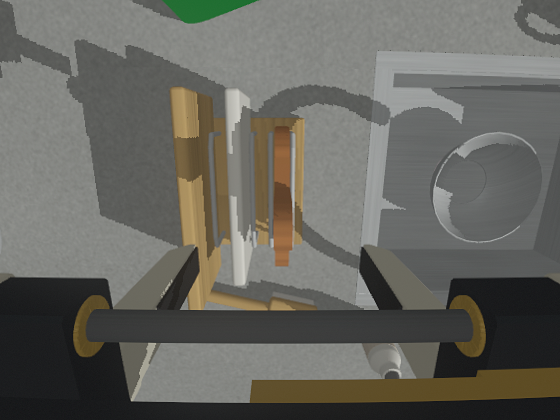

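The wrist view shows the paddle edge-on at about (283,190), midway between the fingers. Next I measure its handle from the wrist depth.

```bash
python3 - <<'E'
from h import *
P,im=cloud("w1"); hsv=cv2.cvtColor(im,cv2.COLOR_RGB2HSV); h,s=hsv[...,0].astype(int),hsv[...,1].astype(int)
b=(P[...,0]>.4)&(P[...,0]<.65)&(P[...,1]<-.19)&(P[...,1]>-.25)&(h<15)&(s>120)
for lo,hi in [(.155,.167),(.2,.232),(.233,.243)]:
    g=P[b&(P[...,2]>lo)&(P[...,2]<hi)]; print(lo,len(g),np.percentile(g,[1,50,99],axis=0).round(4).tolist())
    if len(g)>30: print(np.degrees(np.arctan(np.polyfit(g[:,0],g[:,1],1)[0])))
E
```

```text
0.155 958 [[0.4727, -0.2345, 0.1557], [0.5001, -0.228, 0.1625], [0.5969, -0.2216, 0.1648]]
0.5075241883288384
0.2 322 [[0.5172, -0.2344, 0.2012], [0.5183, -0.2283, 0.225], [0.5509, -0.2219, 0.2318]]
-0.2502791472002829
0.233 590 [[0.5227, -0.2339, 0.2331], [0.5336, -0.2282, 0.2369], [0.5474, -0.2219, 0.2389]]
0.034570503713885856
```

Handle centre is (0.5345, -0.228) and its top is at 0.237, which agrees with the first estimate. I descend and close the fingers.

```bash
python3 -m pendant '[[0,0,0,-0.001,0.002,-0.02,0.093],[0,0,0,-0.001,0.002,-0.045,0.093],[0,0,0,-0.001,0.002,-0.065,0.093],[0,0,0,-0.001,0.002,-0.08,0.093],[0,0,0,-0.001,0.002,-0.085,0.093],[0,0,0,-0.001,0.002,-0.085,0.04],[0,0,0,-0.001,0.002,-0.085,0.02],[0,0,0,-0.001,0.002,-0.085,0.0]]' && python3 -m pendant '[[0,0,0,0,0,0,0],[0,0,0,0,0,0,0],[0,0,0,0,0,0,0],[0,0,0,0,0,0,0],[0,0,0,0,0,0,0],[0,0,0,0,0,0,0]]'
```

```text
time: 2.83
eef_pos: [0.5351, -0.2267, 0.2791]
tcp_rot: [0.001, -0.007, 1.0, -0.0]
contact_force: [-0.7, 0.7, -0.3]
gripper_width: 0.833
time: 3.33
eef_pos: [0.535, -0.2267, 0.2791]
tcp_rot: [0.0, -0.007, 1.0, -0.0]
contact_force: [0.7, -0.7, -0.3]
gripper_width: 0.405
```

```bash
python3 -m pendant '[[0,0,0,-0.0005,-0.001,-0.004,0],[0,0,0,-0.0005,-0.001,-0.004,0],[0,0,0,-0.0005,-0.001,-0.004,0],[0,0,0,-0.0005,-0.001,-0.004,0],[0,0,0,-0.0005,-0.001,-0.004,0],[0,0,0,-0.0005,-0.001,-0.004,0],[0,0,0,-0.0005,-0.001,-0.004,0],[0,0,0,-0.0005,-0.001,-0.004,0]]'
```

```text
time: 4.0
eef_pos: [0.5345, -0.2277, 0.275]
tcp_rot: [0.0, -0.007, 1.0, -0.0]
contact_force: [-0.3, -0.2, -0.6]
gripper_width: 0.148
```

Opening is 13.8 mm, so the handle is held. I lift straight up.

```bash
python3 -m pendant '[[0,0,0,0,0,0,0],[0,0,0,0,0,0,0],[0,0,0,0,0,0.008,0],[0,0,0,0,0,0.02,0],[0,0,0,0,0,0.035,0],[0,0,0,0,0,0.055,0],[0,0,0,0,0,0.075,0],[0,0,0,0,0,0.09,0]]' && python3 -m pendant '[[0,0,0,0,0,0.02,0],[0,0,0,0,0,0.04,0],[0,0,0,0,0,0.055,0],[0,0,0,0,0,0.065,0],[0,0,0,0,0,0.07,0],[0,0,0,0,0,0.07,0]]' && python3 - <<'E'
from h import *
snap("scene","s2"); snap("wrist","w2")
E
```

```text
time: 4.67
eef_pos: [0.5346, -0.2277, 0.3674]
tcp_rot: [0.001, -0.007, 1.0, -0.001]
contact_force: [0.2, -0.7, -1.5]
gripper_width: 0.148
time: 5.17
eef_pos: [0.5347, -0.2277, 0.4383]
tcp_rot: [0.002, -0.007, 1.0, -0.001]
contact_force: [0.6, -0.4, -1.7]
gripper_width: 0.15
```

View pics/s2.png

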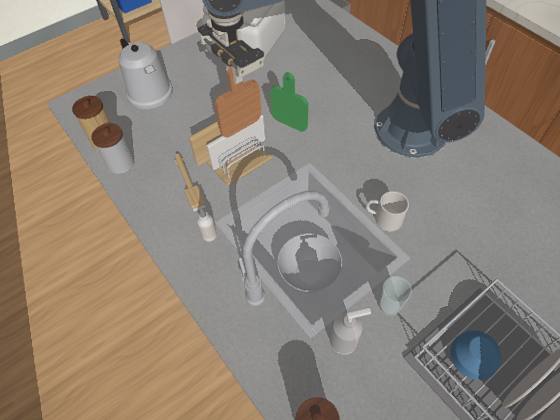

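View pics/w2.png

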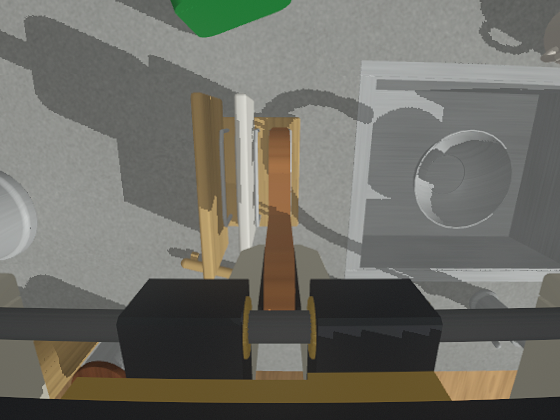

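The paddle is clear of the stand, seen at about (238,107) in the scene view, and the other boards are still in place. Now I move across toward the sink while tilting.

```bash
python3 -m pendant '[[3,0,0,0.002,0.01,0,0],[9,0,0,0.006,0.025,0,0],[15,0,0,0.01,0.04,0,0],[21,0,0,0.014,0.056,0,0],[27,0,0,0.018,0.072,0,0],[33,0,0,0.022,0.088,0,0],[39,0,0,0.026,0.105,0,0],[45,0,0,0.031,0.12,0,0]]' && python3 -c "
from h import *
print(arm.get_obs()['joint_pos'])"
```

```text
time: 5.93
eef_pos: [0.5656, -0.107, 0.4359]
tcp_rot: [0.003, -0.005, 0.923, 0.385]
contact_force: [0.5, 1.1, -2.0]
gripper_width: 0.146
[-0.48350149  0.41201359  1.37362407  0.69243145  1.74321756 -2.08134133]
```

```bash
python3 -m pendant '[[0,0,0,0,0,-0.012,0],[0,0,0,0,0,-0.04,0],[0,0,0,0,0,-0.07,0],[0,0,0,0,0,-0.1,0],[0,0,0,0,0,-0.13,0],[0,0,0,0,0,-0.16,0],[0,0,0,0,0,-0.185,0],[0,0,0,0,0,-0.2,0]]' && python3 -c "
from h import *
snap('scene','s3');snap('top','t3');o=arm.get_obs();print(o['joint_pos'],o['eef_pos'])"
```

```text
time: 6.6
eef_pos: [0.5642, -0.1071, 0.2319]
tcp_rot: [0.001, -0.005, 0.924, 0.384]
contact_force: [0.9, -0.6, -2.4]
gripper_width: 0.148
[-0.48368168  0.61485016  1.57558183  0.68559825  1.43192734 -2.33515095] [ 0.56453867 -0.10700295  0.23309228]
```

View pics/s3.png

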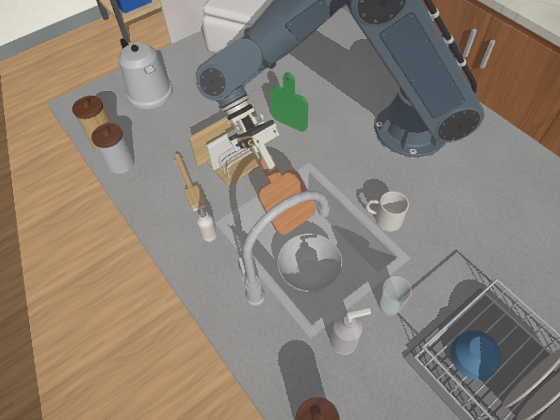

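View pics/t3.png

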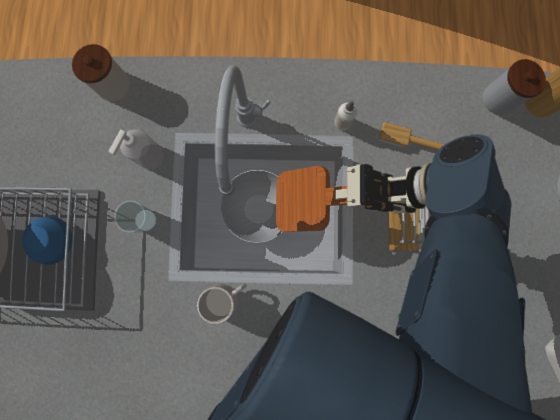

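The board hangs sloped over the bowl, blade centre near (303,198) in the top view and (290,203) in the scene view, clear of the spout. I measure its pose.

```bash
cat > pose.py <<'E'
from h import *
import sys
def run(tags):
  for t in tags:
    P,im=cloud(t); hsv=cv2.cvtColor(im,cv2.COLOR_RGB2HSV); h,s=hsv[...,0].astype(int),hsv[...,1].astype(int)
    m=((P[...,0]>.42)&(P[...,0]<.7)&(P[...,1]<.32)&(P[...,1]>-.12)&(P[...,2]>.02)&(P[...,2]<.23)&(h<16)&(s>85)).astype(np.uint8)
    n,l,st,_=cv2.connectedComponentsWithStats(m); m=(l==1+np.argmax(st[1:,4]))
    m=cv2.erode(m.astype(np.uint8),np.ones((3,3)))>0
    q=P[m]; A=np.c_[q[:,:2],np.ones(len(q))]
    k=np.ones(len(q),bool)
    for _ in range(5):
        c=np.linalg.lstsq(A[k],q[k,2],rcond=None)[0]; k=abs(q[:,2]-A@c)<.004
    n=np.array([-c[0],-c[1],1]); n/=np.linalg.norm(n)
    m2=np.zeros_like(m); 
    q=q[k]; top=q
    # board axes: e=downslope-horizontal handle axis
    print(t,len(q),"normal",n.round(4),"tilt",np.degrees(np.arccos(n[2])).round(2),"side level",np.degrees(np.arcsin(n[0])).round(2))
    ex=np.array([1,0,0])-n[0]*n; ex/=np.linalg.norm(ex); ez=np.cross(n,ex); ez*= -np.sign(ez[1])*1.0
    a=q@ex; b=q@ez; 
    blade=b<b.min()+.14
    lo,hi=np.percentile(a[blade],[.5,99.5]); print(" width",hi-lo,"len from foot",b.max()-b.min())
    o=q[0]; cen=(lo+hi)/2
    mid=ex*cen+ez*(b.min()-.0015+.075)+n*(q@n).mean()-n*.007
    foot=mid-ez*.075
    print(" mid",mid.round(4),"foot",foot.round(4),"ez",ez.round(3))
run(sys.argv[1:])
E
python3 pose.py t3 s3
```

```text
t3 2895 normal [-0.0077  0.7042  0.7099] tilt 44.77 side level -0.44
 width 0.13428784349415768 len from foot 0.19969188863015097
 mid [0.5624 0.0256 0.0994] foot [0.5624 0.0789 0.0466] ez [-0.    -0.71   0.704]
s3 765 normal [-0.0112  0.6935  0.7204] tilt 43.92 side level -0.64
 width 0.1311359128008367 len from foot 0.13522957307789207
 mid [ 0.5665 -0.0325  0.155 ] foot [0.5665 0.0215 0.103 ] ez [ 0.    -0.72   0.694]
```

Tilt is 45°, side level is within 0.5°, and the blade middle is at (0.5625, 0.026, 0.10), as the tool pose predicts. It has about 0.15 m to go in y.

```bash
python3 -m pendant '[[0,0.1,0,0.001,0.012,0,0],[0,0.2,0,0.002,0.035,0,0],[0,0.3,0,0.003,0.06,0,0],[0,0.4,0,0.004,0.085,0,0],[0,0.5,0,0.004,0.11,0,0],[0,0.5,0,0.004,0.13,0,0],[0,0.5,0,0.004,0.145,0,0],[0,0.5,0,0.004,0.15,0,0]]' && python3 -m pendant '[[0,0,0,0,0,0,0],[0,0,0,0,0,0,0],[0,0,0,0,0,0,0]]' && python3 -c "
from h import *
snap('scene','s4');snap('top','t4');snap('wrist','w4');o=arm.get_obs();print(o['joint_pos'],o['eef_pos'])" && python3 pose.py t4 s4; sed 's/0"/4"/g' m2.py > m4.py; python3 m4.py | grep -E "out|spout|white|big"
```

```text
time: 7.37
eef_pos: [0.5685, 0.0454, 0.2347]
tcp_rot: [-0.003, -0.005, 0.923, 0.384]
contact_force: [0.6, 0.7, -2.0]
gripper_width: 0.15
time: 7.62
eef_pos: [0.5687, 0.0448, 0.2353]
tcp_rot: [-0.002, -0.005, 0.923, 0.384]
contact_force: [-0.5, -0.2, -1.8]
gripper_width: 0.146
[-0.24141287  0.55380383  1.68154665  0.80167387  1.27132698 -2.21563635] [0.56862653 0.04466744 0.2347299 ]
t4 2079 normal [-0.0068  0.7036  0.7106] tilt 44.72 side level -0.39
 width 0.1352196089670839 len from foot 0.16878569105499086
 mid [0.5662 0.1772 0.1038] foot [0.5662 0.2305 0.0511] ez [-0.    -0.711  0.704]
s4 1876 normal [-0.0077  0.7039  0.7102] tilt 44.75 side level -0.44
 width 0.13381906863350046 len from foot 0.18658204498467018
 mid [0.5695 0.175  0.1035] foot [0.5695 0.2282 0.0507] ez [ 0.    -0.71   0.704]Traceback (most recent call last):
  File "m4.py", line 4, in <module>
    P,im=cloud(t); hsv=cv2.cvtColor(im,cv2.COLOR_RGB2HSV); h,s,v=[hsv[...,i].astype(int) for i in range(3)]
         ~~~~~^^^
  File "h.py", line 25, in cloud
    C,im,d=load(tag); v,u=np.mgrid[:420,:560]
           ~~~~^^^^^
  File "h.py", line 23, in load
    z=np.load(f"{tag}.npz"); return (z["K"],z["D"],z["R"],z["p"]),z["im"],z["d"]
    fid = stack.enter_context(open(os.fspath(file), "rb"))
                              ~~~~^^^^^^^^^^^^^^^^^^^^^^^
FileNotFoundError: [Errno 2] No such file or directory: 'top4.npz'
```

View pics/s4.png

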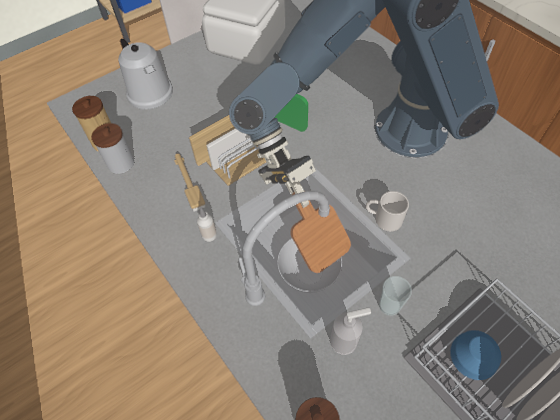

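View pics/t4.png

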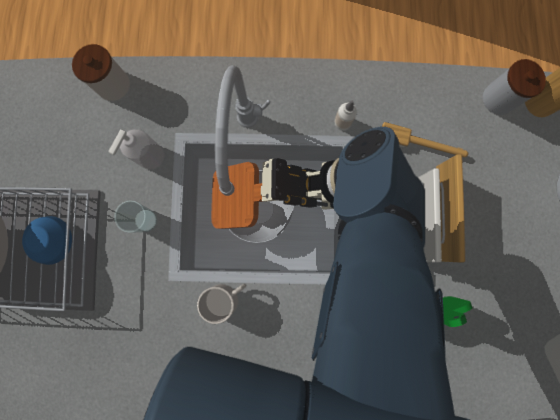

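View pics/w4.png

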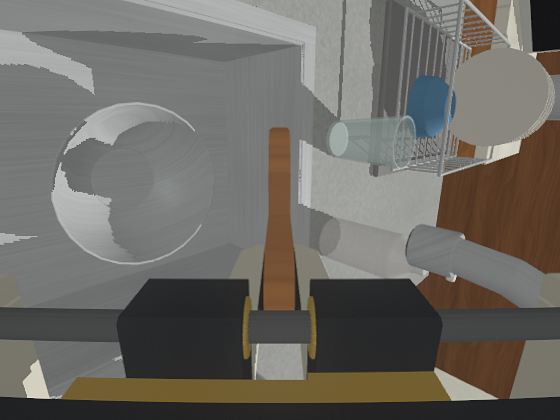

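The blade is beneath the outlet: in the top view the outlet is at (226,188), over the blade. The rest of the scene looks as it was. I check the spout and boards for movement and that the arm is still.

```bash
sed -i 's/"top4","scene4"/"t4","s4"/; /face y=ax/d; /q=P\[pad\]/d; /r=q/d; /^    k=abs/d' m4.py; python3 m4.py | grep -E "out|spout|white|big"; python3 -m pendant '[[0,0,0,0,0,0,0],[0,0,0,0,0,0,0],[0,0,0,0,0,0,0],[0,0,0,0,0,0,0],[0,0,0,0,0,0,0],[0,0,0,0,0,0,0]]'; python3 -c "
from h import *
print(arm.get_obs()['joint_velocities'])"
```

```text
white 538 [[0.4349, -0.2822, 0.12], [0.6307, -0.2665, 0.1284]]
big 596 [[0.4357, -0.3297, 0.1349], [0.6616, -0.3145, 0.1434]]
out 0.224 7 [0.5516 0.1642 0.2255] [0.5714 0.1791 0.2306]
out 0.232 11 [0.5524 0.1629 0.2325] [0.5683 0.1837 0.2389]
out 0.24 36 [0.5517 0.1622 0.2408] [0.5741 0.1881 0.25  ]
out 0.25 50 [0.5524 0.1634 0.2501] [0.5716 0.1857 0.2692]
spout dir [-0.99793832  0.06418029] [0.66620262 0.16862864 0.35552155]
spout dir [-0.99825143  0.05911081] [0.67128005 0.16840392 0.36130801]
white 147 [[0.5343, -0.2828, 0.1202], [0.637, -0.2669, 0.1282]]
big 195 [[0.5292, -0.3313, 0.1357], [0.6643, -0.3141, 0.1432]]
out 0.224 15 [0.5609 0.1687 0.2242] [0.5799 0.1878 0.232 ]
out 0.232 19 [0.5611 0.1673 0.2321] [0.5803 0.1887 0.2391]
out 0.24 38 [0.553  0.1666 0.2401] [0.5783 0.1883 0.2499]
out 0.25 40 [0.559  0.1665 0.2501] [0.5795 0.1876 0.2695]
spout dir [-0.99786454  0.06531744] [0.68438737 0.17195077 0.35329526]
spout dir [-0.9981448   0.06088473] [0.67935075 0.17174137 0.35976723]
time: 8.27
eef_pos: [0.5686, 0.0447, 0.2347]
tcp_rot: [-0.003, -0.004, 0.923, 0.384]
contact_force: [0.5, -0.2, -1.3]
gripper_width: 0.145
[-0.00074173 -0.00136903 -0.00059527 -0.00062903 -0.00042986  0.00039037]
```

```bash
python3 -c "
from plant import arm
print(arm.job_done())"
```

```text
the job is handed in; nothing more can be done
None
```

I gripped the paddle by its handle, drew it straight up out of the stand, and handed the job in holding it under the tap at about 8.3 s. No verdict comes back.

Last checks before handing in:
- **Tilt and level:** the board slopes 44.7° with the handle up, and is about 0.4° off level from side to side. I turned it 0.5° to correct that, but the reading barely changed, so it is either a small real tilt or within measurement error.
- **Position:** the middle of the blade is at about (0.567, 0.176, 0.104). The tap outlet, estimated at (0.566, 0.176), is directly above to within about 3 mm. The top and scene cameras differ from each other by about 3 mm.
- **Foot:** the lower end is well inside the bowl in plan, about 0.05 m above worktop level.
- **Clearance and stillness:** the arm was still, and the wrist force was only the board's weight. There is about 0.11 m between the blade and the outlet.
- **Surroundings:** the spout and the two other boards measured where they were before, to within camera noise. By eye, the other things about the sink had not moved.

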